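Stack the teal bin on the loaded bin

ROBOT

A 6-joint arm with a two-finger parallel gripper is mounted at the origin on the work surface. World frame = base frame: x ahead of the robot, y to its left, z up, the work surface at z = 0. Lengths are in m, angles in degrees, forces in N, time in s.
With the tool pointing down it reaches from about 0.375 to 0.9 m from the base axis. Payload 3.1 kg.
Tool frame: the origin (TCP) lies midway between the tips of the shut fingers; the grasp point (between the pads) lies bot.hold_point_z behind it (bot.hold_point_z is the distance from the TCP to the grasp point, in m); z points along the fingers, y is the direction in which the jaws open and shut (so a half turn about z gives the same grasp; the last joint's range is limited). The gripper opens to 87 mm and grips with 3 to 60 N. Pads are 19 mm wide; open, the fingers measure 117 mm over their backs; the gripper's body (75 mm by 190 mm) begins 51 mm behind the grasp point.
Start: joints at [-81.904, 30.224, 82.088, -0, 67.689, -10.227], TCP at [0.197, -0.593, 0.223] pointing down, gripper open.
Joint ranges: [-176.69, 176.69], [-43.24, 126.21], [12.49, 139.97], [-82, 262], [0, 151.66], [-163.58, 163.58]. Speed limits (degrees/s): [159.86, 159.86, 180, 180, 180, 180].

INTERFACE

Orientations are given as a 3x3 rotation matrix whose columns are the frame's x, y, z axes.
In Python, from rig import bot, vision gives the robot as it stands.
- The arm moves only by the shell command python3 -m inch 'ROWS'. ROWS is JSON, a list of rows, each a list of 5 numbers: the finger opening in mm, from 0 to 87, then the shift along the tool's x, y, z in mm, then the turn about the tool's z in rad. In form: [[hand, dx, dy, dz, roll], ...]. A call has 1 to 8 rows; each row is the pose to reach, as a shift and turn from the pose measured when the call began, along the tool's axes at that moment; what a row does not reach only later rows make up. A row lasts 1/10 s, in which the tool goes at most 50 mm and 8.59 degrees, less where a joint would pass 70% of its speed; a pose out of reach is approached as far as the arm can. A call with a gripper value outside its range is refused whole. The fingers move at their own pace and stop on an object; the grip force is fixed at half the most. Time passes only in rows, so rows that repeat a pose let the fingers close. It gives the time, the measured TCP pose, the force and the opening at its end, in the units of the state.
- bot.read_state(): the state, without advancing time (a new reading comes with each control period).
- vision.capture(name): name is "scene" or "top"; returns (picture, depth): 400x640x3 uint8, red, green, blue; 400x640 float32, m along the optical axis (not along the pixel's ray), 0 where there is no reading.
- vision.camera_model(name): a dict with "intrinsics" (3x3 intrinsics, pixels), "camera_from_world" (4x4, takes a point from world to camera coordinates). Camera axes: x right, y down, z forward; pixel columns grow to the right and rows downward; lengths in m; the calibration is good to about 2 mm. A picture is of the moment at which its call begins. camera_model takes no time and is no camera call.
- bot.hand_in(): hands the job in, once; it reports no verdict.
The state is a dict: "time_s": time; "joint_positions": joint angles; "qvel": joint speeds; "tau": joint torques, N m; "position": TCP position; "tcp_rot": TCP orientation; "force": force on the tool from outside, world axes, zero at the start; "moment": the same for the moment, N m; "opening": opening from 0.0 (shut) to 1.0 (fully open).
Only numpy, scipy, OpenCV 4.12 (cv2) and the standard library are available. Lean on these libraries where they do the work, as an engineer would, in place of code of your own. Each camera call takes 0.05 s, during which the arm holds its last target. There are 200 camera calls.

TASK

The teal bin is nested in an empty grey bin. Lift it out, set it down upright on the clear bench and let go, then take it again (the racks leave room for fingers only at their open fronts, so by the other end) and stack it on the grey bin that holds the clay bells, turned half a turn against that bin (its yellow end over the grey end), so that its feet rest level on the black ledges above the ware instead of nesting. Lower it gently, never dropping it, and leave it released with the bells still upright and the grey bins and everything else on the bench where they stand.

Things in the scene. Friction and masses are not known exactly. Their poses are not given: they have to be found in the camera images.
- teal_mid (a point): Centre of the teal stack-nest bin, half-way up. 183 mm long (own x), 122 wide (y), 70 high (z up), 0.18 to 0.29 kg, open top. Stepped: lower 35 mm 152 x 90 outside; upper 35 mm 183 x 122 outside, 160 x 114 inside; floor and side walls 4 mm. Grip it from above by an upright 9 mm end wall (yellow at own -x, teal at +x). Held by one end, the other sags a little. Starts nested in the empty grey bin
- teal_foot (a point): Underside of one of the teal bin's four feet (at own x = -58 mm, y = +49 mm). Feet are 20 mm long, stand out 9 mm from the lower sides at own x = -58 and +34 mm, level with the underside. In a bin pointing the same way they miss the ledges and the bin sinks until it stands on the step inside (39 mm above the lower bin); turned half a turn they rest on the ledges (62 mm above it)
- holder_ledge (a point): Top of one of the loaded bin's four black ledges (at own x = +59.5 mm, y = +52.5 mm). Each bin has ledges 21 mm long that stand in 9.5 mm from the upper side walls at own x = +59.5 and -33 mm, tops 8 mm below the rim. A bin stacked on them has 4 mm play either way along x and 3 mm along y
- teal_yellow (a point): Middle of the top edge of the teal bin's yellow end wall (9 mm thick): 84.5 mm from the bin's middle along own -x, 35 mm above it. Axes as the teal bin
- teal_plain (a point): Middle of the top edge of the teal bin's other end wall (teal, 9 mm thick): 84.5 mm from the bin's middle along own +x, 35 mm above it. Axes as the teal bin
- holder_mid (a point): Centre, half-way up (35 mm above its underside), of the loaded grey bin, 0.5 kg, which stands in its rack with three clay bells in it. Same mould as the teal bin: 183 mm long, 122 wide, 70 high, yellow end at its own -x, grey end at +x. The teal bin's centre comes 62 mm straight above this point when it is stacked
- spare_mid (a point): Centre, half-way up, of the empty grey bin (loose, 0.3 kg) in the other rack, in which the teal bin is nested at the start, pointing the same way. Same mould as the teal bin: 183 mm long, 122 wide, 70 high, yellow end at its own -x, grey end at +x. 
- rack_nest: Fixed rack of the empty bin: 12 mm plywood base and a U of 8 mm steel bars up to 159 mm above the bench, at own x = +102 mm (back) and y = -74 and +74 mm (sides, x = -75 to +102), open to its own -x (the robot) and above. Its bin stands about 9 mm from the bars: no room for a finger at back or sides, only at the front end. Origin: on the bench under the bin's middle
- rack_ware: The same kind of rack, round the loaded grey bin. Origin: on the bench under the bin's middle. The racks are 0.42 to 0.57 m apart, one left and one right; the bench between them (x 0.38 to 0.63) is clear
- bell0_mid (a point): Centre of an unfired clay bell, 48 mm high, 37 mm across the foot, 50 g, standing loose in the loaded bin; its top is 10 mm below the underside of a bin that rests on the ledges. Own z points up
- bell1_mid (a point): Centre of the second clay bell, the same
- bell2_mid (a point): Centre of the third clay bell, the same
- jug: Bystander: brown clay jug, 115 mm high, on the aluminium banding wheel beyond the middle of the bench. Origin under its foot
- brush: Bystander: brush with a yellow handle, about 140 mm long and 23 mm high, lying on the bench beyond the clear middle
- whip: Bystander: wooden modelling bat, 120 x 20 x 16 mm, lying on the bench in front of the right rack
- waterpot: Bystander: terracotta pot, 90 mm across, 85 high, left of the left rack. Origin under its foot
- mould: Bystander: white plaster mould, 110 x 80 x 50 mm, right of the right rack. Origin under its foot

How it is judged:
By the outcome, as a careful person would: the job done as asked, in the order asked, and still so for the second after the job is handed in, with the robot touching nothing.
It also fails if it takes over 66 s, if anything falls off the work surface, if the arm or the gripper's body presses on something with over 40 N, if the wrist force passes 120 N, or if a joint passes its speed limit or range.

## Working session

There is one attempt and no reset: what is moved stays moved. The work goes in short steps, Python scripts to look and compute and a shell command to move; the robot and the scene stay as the last step left them, time stands still between calls to the robot, and variables do not carry over. Pictures are saved under pics/ and viewed, about 8 in all and at most 12, crops included, and the job is handed in when it is done.

```bash
mkdir -p pics; ls
python3 - <<'E'
from rig import bot, vision
import cv2,numpy as np
s=bot.read_state(); print(s, bot.hold_point_z)
for n in("scene","top"):
    p,d=vision.capture(n); cv2.imwrite(f"pics/{n}0.png",p[:,:,::-1]); np.save(f"pics/{n}0.npy",d)
    m=vision.camera_model(n); print(n,np.round(m["intrinsics"],1).tolist(),np.round(m["camera_from_world"],3).tolist())
E
```

```text
pics
{'time_s': 0.0, 'joint_positions': array([-8.19049925e+01,  3.02798089e+01,  8.21581503e+01,  5.12987301e-04,
        6.76878394e+01, -1.02272628e+01]), 'qvel': array([ 0.05521987, -0.04576009,  0.06155828, -0.08501681,  0.08676102,
        0.07378606]), 'tau': array([-2.14594074e-03, -4.40047181e+01, -1.76589561e+01,  6.31670561e-02,
        5.82822226e-02, -1.67311655e-04]), 'position': array([ 0.1964003 , -0.59255652,  0.2215528 ]), 'tcp_rot': array([[ 9.49304491e-01,  3.14357905e-01, -3.00972326e-04],
       [ 3.14357797e-01, -9.49302083e-01,  2.17488526e-03],
       [ 3.97978717e-04, -2.15924134e-03, -9.99997590e-01]]), 'force': array([ 0.25133392,  0.10541304, -0.45335176]), 'moment': array([-0.04094574,  0.01219858, -0.00980145]), 'opening': 1.0019642036918914} 0.0187
scene [[444.6, 0.0, 320.5], [0.0, 444.6, 193.9], [0.0, 0.0, 1.0]] [[0.557, 0.83, -0.006, -0.326], [0.668, -0.452, -0.591, -0.334], [-0.493, 0.325, -0.807, 1.611], [0.0, 0.0, 0.0, 1.0]]
top [[366.9, 0.0, 319.5], [0.0, 366.9, 200.3], [0.0, 0.0, 1.0]] [[0.012, -0.999, 0.037, -0.033], [-0.996, -0.015, -0.086, 0.594], [0.087, -0.036, -0.996, 1.052], [0.0, 0.0, 0.0, 1.0]]
```

View pics/top0.png

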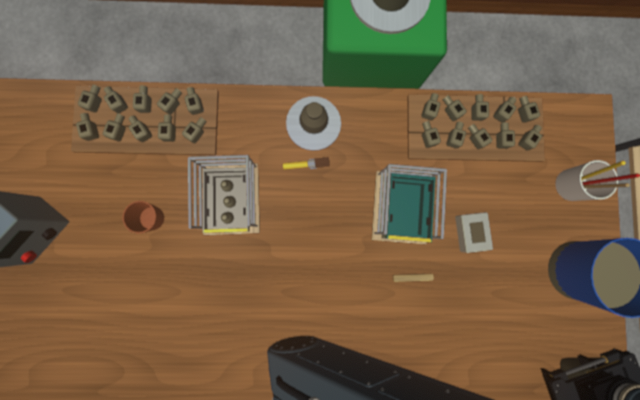

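View pics/scene0.png

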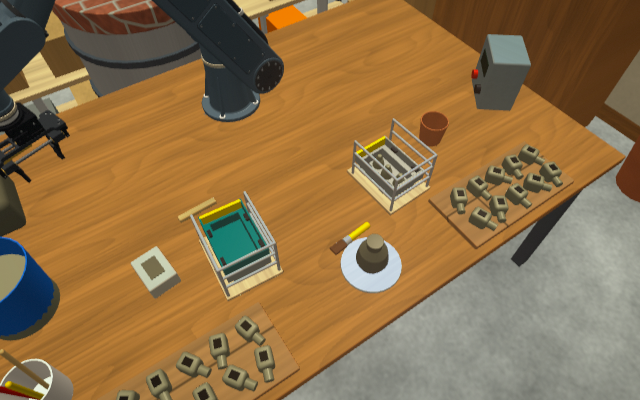

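Both pictures show the teal bin in the right rack, with its yellow end at top-view pixel (410,240). The loaded bin is in the left rack, with its yellow end at (225,231). Both yellow ends face the robot.

```bash
cat > h.py <<'E'
from rig import bot, vision
import cv2,numpy as np
def cloud(n,save=None):
    p,d=vision.capture(n); m=vision.camera_model(n); K=m["intrinsics"]; T=np.linalg.inv(m["camera_from_world"])
    if save: cv2.imwrite(save,p[:,:,::-1])
    v,u=np.mgrid[:400,:640]
    c=np.stack([(u-K[0,2])/K[0,0]*d,(v-K[1,2])/K[1,1]*d,d],-1)
    w=c@T[:3,:3].T+T[:3,3]; w[d==0]=np.nan
    return p,w,cv2.cvtColor(p,cv2.COLOR_RGB2HSV)
def ray(n,uv,z):
    m=vision.camera_model(n);T=np.linalg.inv(m["camera_from_world"]);K=m["intrinsics"]
    r=T[:3,:3]@np.linalg.solve(K,[uv[0],uv[1],1]);return T[:3,3]+r*(z-T[2,3])/r[2]
def proj(n,P):
    m=vision.camera_model(n);c=m["camera_from_world"]@np.r_[P,1];q=m["intrinsics"]@c[:3];return q[:2]/q[2]
def state():
    s=bot.read_state();R=s["tcp_rot"];print("t",round(s["time_s"],2),"p",np.round(s["position"]*1e3,1),"yaw_y",round(np.degrees(np.arctan2(R[1,1],R[0,1])),2),"z",np.round(R[:,2],3),"F",np.round(s["force"],1),"op",round(s["opening"]*87,1),"q",np.round(s["joint_positions"],1));return s
E
python3 - <<'E'
from h import *
for n in("top","scene"):
    p,w,h=cloud(n)
    x,y,z=np.moveaxis(w,-1,0)
    Y=(h[...,0]>22)&(h[...,0]<34)&(h[...,1]>150)&(h[...,2]>120)
    for nm,lo,hi,ym in(("teal",.085,.13,y<0),("ware",.045,.09,y>0)):
        k=Y&ym&(z>lo)&(z<hi)&(x>.3)&(x<.7)
        P=w[k]; zt=np.percentile(P[:,2],90)
        P2=P[P[:,2]>zt-.008]
        (c,s,a)=cv2.minAreaRect((P2[:,:2]*1e3).astype(np.float32))
        print(n,nm,k.sum(),len(P2),"zt",round(zt*1e3),"rect",np.round(c,1),np.round(s,1),round(a,1),"med",np.round(np.median(P2,0)*1e3,1),"ext",np.round(P2.min(0)*1e3),np.round(P2.max(0)*1e3))
    # rack bars top
    for nm,ym in(("R",y<-.05),("L",y>.05)):
        k=(z>.148)&(z<.168)&ym&(x>.38)&(x<.72)&(abs(y)<.45)
        P=w[k]; (c,s,a)=cv2.minAreaRect((P[:,:2]*1e3).astype(np.float32)); print(n,"rack",nm,k.sum(),np.round(c,1),np.round(s,1),round(a,2))
    # teal rim
    k=(h[...,0]>80)&(h[...,0]<95)&(h[...,1]>120)&(z>.112)&(z<.13)
    P=w[k]; (c,s,a)=cv2.minAreaRect((P[:,:2]*1e3).astype(np.float32)); print(n,"tealrim",k.sum(),np.round(c,1),np.round(s,1),round(a,2))
    k=(x>.4)&(x<.7)&(y>.1)&(y<.4)&(z>.074)&(z<.09)
    P=w[k]; (c,s,a)=cv2.minAreaRect((P[:,:2]*1e3).astype(np.float32)); print(n,"warerim",k.sum(),np.round(c,1),np.round(s,1),round(a,2))
p=cv2.imread("pics/top0.png"); a=cv2.resize(p[145:250,180:270],None,fx=5,fy=5,interpolation=3);b=cv2.resize(p[155:260,365:455],None,fx=5,fy=5,interpolation=3)
cv2.imwrite("pics/crop1.png",cv2.resize(np.hstack([a,b]),(800,467)))
E
```

```text
top teal 104 103 zt 124 rect [ 488.1 -263.4] [111.1   6.8] 85.5 med [ 488.3 -264.6  121.7] ext [ 481. -319.  117.] [ 494. -208.  126.]
top ware 68 67 zt 84 rect [503.8 235. ] [  4.3 109.6] 2.6 med [504.  242.9  81.9] ext [501. 180.  77.] [508. 290.  87.]
top rack R 609 [ 585.5 -270. ] [156.9 184.4] 86.16
top rack L 641 [603.5 239. ] [184.5 156.1] 2.69
top tealrim 57 [ 639.7 -252.2] [ 69.3 144.3] 33.47
top warerim 524 [596.3 236.4] [195.  150.4] 3.3
scene teal 385 172 zt 123 rect [ 565.8 -501.4] [ 49.1 615.6] 17.6 med [ 491.  -262.1  121.2] ext [ 480. -788.  115.] [ 682. -202.  128.]
scene ware 184 96 zt 84 rect [505.8 241.5] [ 13.8 111.8] 3.6 med [507.6 247.5  81.9] ext [499. 186.  76.] [515. 298.  88.]
scene rack R 617 [ 588.6 -266.7] [156.  184.8] 86.11
scene rack L 472 [608.  241.2] [186.2 158.2] 3.26
scene tealrim 183 [ 579.5 -266.1] [121.2 167.3] 85.81
scene warerim 385 [599.  240.9] [199.5 153.9] 2.49
```

View pics/crop1.png

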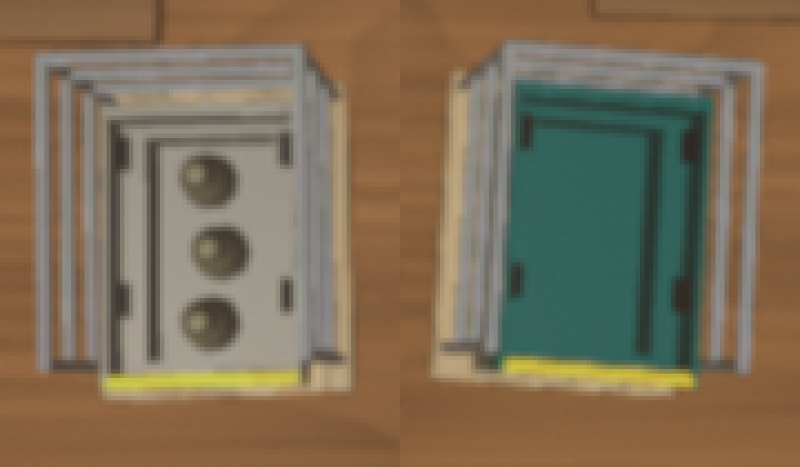

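The crop shows both bins with front ends at their open rack sides. The loaded bin's yaw is about +2.8° with its middle near (590,239) mm. The teal bin's yaw is about -4° with its yellow wall near (488,-263) mm.

```bash
cat > to.py <<'E'
import sys
from h import *
s=state()
x,y,z,yaw=map(float,sys.argv[1:5]); R=s["tcp_rot"]
d=R.T@(np.array([x,y,z])-s["position"]*1e3)
cur=np.degrees(np.arctan2(R[1,1],R[0,1])); t=-np.radians((yaw-cur+180)%360-180)
print("shift",np.round(d,1),"roll",round(t,3))
E
python3 to.py 488 -263 250 -4.1
```

```text
t 0.2 p [ 196.4 -592.9  221.9] yaw_y -71.68 z [-0.     0.001 -1.   ] F [0.2 0.5 0.9] op 86.6 q [-81.9  30.3  82.1  -0.   67.7 -10.2]
shift [ 380.5 -221.5  -27.7] roll -1.179
```

```bash
python3 -m inch '[[60,30,-18,-20,-0.1],[60,80,-46,-28,-0.3],[60,130,-75,-28,-0.45],[60,180,-105,-28,-0.6],[60,225,-131,-28,-0.75],[60,270,-157,-28,-0.9],[60,315,-183,-28,-1.0],[60,350,-204,-28,-1.15]]'; python3 to.py 488 -263 200 -4.1
```

```text
time_s: 1.0
position: [0.4521, -0.3031, 0.2503]
tcp_rot: [[0.095, 0.995, -0.0], [0.995, -0.095, 0.001], [0.001, -0.0, -1.0]]
force: [0.0, -0.8, -0.1]
opening: 0.691
t 1.0 p [ 452.1 -303.1  250.3] yaw_y -5.45 z [-0.     0.001 -1.   ] F [ 0.  -0.8 -0.1] op 60.1 q [-45.6  22.1  91.8   0.1  66.1 -40.2]
shift [43.2 32.  50.3] roll -0.024
```

```bash
python3 -m inch '[[60,20,16,15,-0.012],[60,40,30,30,-0.024],[60,43.2,32,45,-0.024],[60,43.2,32,50,-0.024],[60,43.2,32,50,-0.024]]'
python3 - <<'E'
from h import *
s=state()
for n in("top","scene"):
    p,w,h=cloud(n,f"pics/{n}1.png"); print(np.round(proj(n,s["position"])))
t=cv2.imread("pics/top1.png")[180:280,350:470]; c=cv2.imread("pics/scene1.png")[120:320,120:320]
cv2.imwrite("pics/pair1.png",np.hstack([cv2.resize(t,(480,400)),cv2.resize(c,(300,300)).copy() if 0 else cv2.resize(c,(320,400))]))
E
```

```text
time_s: 1.5
position: [0.4875, -0.2628, 0.1995]
tcp_rot: [[0.071, 0.997, -0.002], [0.997, -0.071, 0.002], [0.002, -0.002, -1.0]]
force: [-0.3, -0.3, 1.0]
opening: 0.691
t 1.5 p [ 487.5 -262.8  199.5] yaw_y -4.06 z [-0.002  0.002 -1.   ] F [-0.3 -0.3  1. ] op 60.1 q [-39.9  26.5  93.7   0.   60.  -35.9]
[418. 239.]
[212. 191.]
```

View pics/pair1.png

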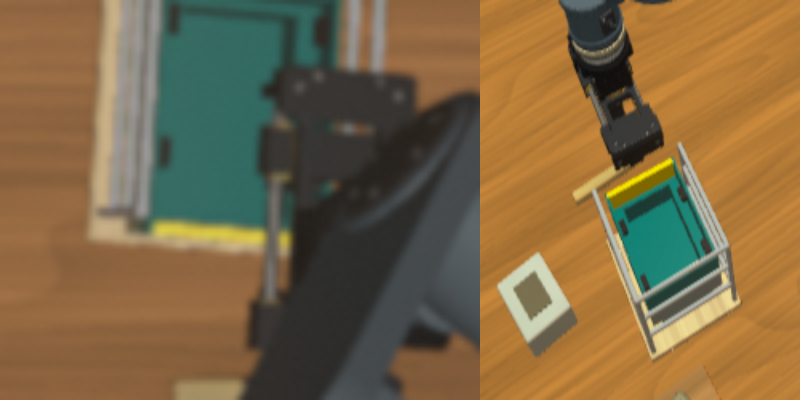

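The gripper straddles the yellow wall. Next I descend and close.

```bash
python3 -m inch '[[60,0,0,30,0],[60,0,0,55,0],[60,0,0,75,0],[60,0,0,90,0],[60,0,0,100,0],[60,0,0,107,0],[60,0,0,107,0]]' && python3 -m inch '[[40,0,0,0,0],[20,0,0,0,0],[4,0,0,0,0],[2,0,0,0,0],[2,0,0,0,0],[2,0,0,0,0],[2,0,0,0,0]]'; python3 to.py 488 -263 230 -4.1
```

```text
time_s: 2.3
position: [0.4878, -0.2641, 0.0935]
tcp_rot: [[0.073, 0.997, 0.0], [0.997, -0.073, 0.001], [0.001, 0.0, -1.0]]
force: [-0.1, 0.7, -0.0]
opening: 0.686
time_s: 3.0
position: [0.4878, -0.2641, 0.0936]
tcp_rot: [[0.072, 0.997, 0.0], [0.997, -0.072, 0.001], [0.001, 0.0, -1.0]]
force: [-0.4, -0.4, -0.4]
opening: 0.135
t 3.0 p [ 487.8 -264.1   93.6] yaw_y -4.16 z [ 0.     0.001 -1.   ] F [-0.4 -0.4 -0.4] op 11.8 q [-40.   35.4  98.5   0.1  46.  -35.9]
shift [ 1.200e+00  1.000e-01 -1.364e+02] roll -0.001
```

```bash
python3 -m inch '[[0,0,0,0,0],[0,0,0,0,0],[0,0,0,-3,0],[0,0,0,-7,0],[0,0,0,-12,0],[0,0,0,-18,0],[0,0,0,-25,0],[0,0,0,-32,0]]' && python3 -m inch '[[0,0,0,-10,0],[0,0,0,-22,0],[0,0,0,-35,0],[0,0,0,-50,0],[0,0,0,-65,0],[0,0,0,-78,0],[0,0,0,-85,0],[0,0,0,-85,0]]'
python3 - <<'E'
from h import *
s=state()
p,w,h=cloud("scene","pics/scene2.png"); p,w,h=cloud("top","pics/top2.png")
t=cv2.imread("pics/top2.png")[150:280,350:470]; c=cv2.imread("pics/scene2.png")[60:320,100:340]
cv2.imwrite("pics/pair2.png",np.hstack([cv2.resize(t,(369,400)),cv2.resize(c,(369,400))]))
E
```

```text
time_s: 3.8
position: [0.4878, -0.2641, 0.1263]
tcp_rot: [[0.073, 0.997, 0.0], [0.997, -0.073, 0.001], [0.001, 0.0, -1.0]]
force: [-0.4, -0.4, -1.7]
opening: 0.107
time_s: 4.6
position: [0.4884, -0.2647, 0.2129]
tcp_rot: [[0.072, 0.997, 0.003], [0.997, -0.072, -0.001], [-0.001, 0.003, -1.0]]
force: [0.0, -0.1, -2.5]
opening: 0.103
t 4.6 p [ 488.4 -264.7  212.9] yaw_y -4.16 z [ 0.003 -0.001 -1.   ] F [ 0.  -0.1 -2.5] op 8.9 q [-40.   25.5  92.9   0.   61.4 -35.9]
```

View pics/pair2.png

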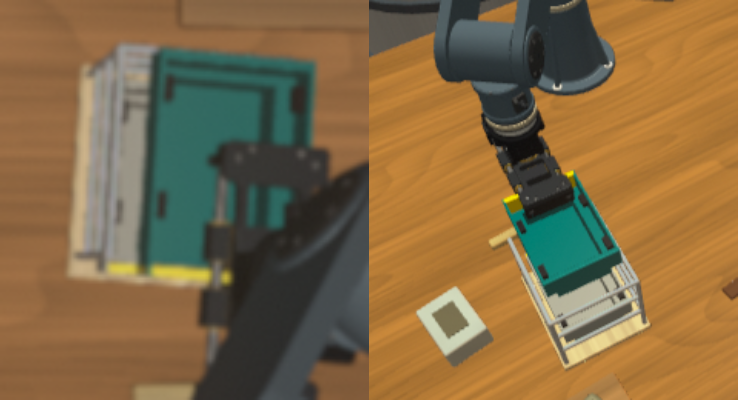

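The bin is lifted clear and the grey bin stayed in its rack. Next I raise it further, then carry and turn it.

```bash
python3 -m inch '[[0,0,0,-10,0],[0,0,0,-22,0],[0,0,0,-34,0],[0,0,0,-44,0],[0,0,0,-50,0],[0,0,0,-50,0]]'; python3 to.py 460 -95 262 90
```

```text
time_s: 5.3
position: [0.4881, -0.2645, 0.2627]
tcp_rot: [[0.072, 0.997, 0.002], [0.997, -0.072, -0.001], [-0.001, 0.002, -1.0]]
force: [-0.1, -0.4, -2.9]
opening: 0.102
t 5.3 p [ 488.1 -264.5  262.7] yaw_y -4.16 z [ 0.002 -0.001 -1.   ] F [-0.1 -0.4 -2.9] op 8.9 q [-40.   22.1  89.6   0.   68.2 -35.9]
shift [167.  -40.3   0.5] roll -1.643
```

```bash
python3 -m inch '[[0,5,-1,0,-0.05],[0,15,-3,0,-0.15],[0,28,-7,0,-0.27],[0,42,-10,0,-0.39],[0,57,-14,0,-0.51],[0,72,-17,0,-0.63],[0,87,-21,0,-0.75],[0,102,-25,0,-0.87]]'; python3 to.py 460 -95 262 90
```

```text
time_s: 6.1
position: [0.4702, -0.1603, 0.2622]
tcp_rot: [[-0.719, 0.695, 0.002], [0.695, 0.719, -0.001], [-0.002, 0.001, -1.0]]
force: [-0.6, 0.4, -2.4]
opening: 0.096
t 6.1 p [ 470.2 -160.3  262.2] yaw_y 45.98 z [ 0.002 -0.001 -1.   ] F [-0.6  0.4 -2.4] op 8.4 q [-31.7  17.4  97.4   0.   65.1 -77.7]
shift [52.7 39.8  0.1] roll -0.768
```

```bash
python3 -m inch '[[0,8,6,0,-0.12],[0,17,13,0,-0.25],[0,26,20,0,-0.38],[0,34,26,0,-0.5],[0,42,32,0,-0.61],[0,48,36,0,-0.7],[0,52,39,0,-0.75],[0,52.7,39.8,0,-0.768]]' && python3 -m inch '[[0,0,0,20,0],[0,0,0,45,0],[0,0,0,75,0],[0,0,0,105,0],[0,0,0,130,0],[0,0,0,150,0],[0,0,0,160,0],[0,0,0,160,0]]'; python3 to.py 460 -95 42 90;  python3 - <<'E'
from h import *
s=state()
for n in("scene","top"):
    p,w,h=cloud(n,f"pics/{n}3.png")
    x,y,z=np.moveaxis(w,-1,0)
    k=(h[...,0]>80)&(h[...,0]<95)&(h[...,1]>120)&(z>.05)&(abs(y)<.14)&(x<.6)&(x>.38)
    P=w[k]*1e3
    for a in range(-110,110,30):
        q=P[(P[:,1]>a)&(P[:,1]<a+30)]; 
        if len(q)>5: print(n,a,len(q),np.round(np.percentile(q[:,2],[1,50,97])))
E
```

```text
time_s: 6.9
position: [0.4597, -0.0945, 0.262]
tcp_rot: [[-1.0, -0.001, 0.001], [-0.001, 1.0, -0.001], [-0.001, -0.001, -1.0]]
force: [0.7, 0.6, -1.5]
opening: 0.098
time_s: 7.7
position: [0.4595, -0.0946, 0.1009]
tcp_rot: [[-1.0, -0.001, -0.001], [-0.001, 1.0, 0.0], [0.001, 0.0, -1.0]]
force: [-0.1, 0.4, -1.7]
opening: 0.098
t 7.7 p [459.5 -94.6 100.9] yaw_y 90.03 z [-0.001  0.    -1.   ] F [-0.1  0.4 -1.7] op 8.6 q [ -25.3   30.3  110.5    0.    39.3 -115.4]
shift [-0.6 -0.4 58.9] roll 0.001
t 7.7 p [459.5 -94.6 100.9] yaw_y 90.03 z [-0.001  0.    -1.   ] F [-0.1  0.4 -1.7] op 8.6 q [ -25.3   30.3  110.5    0.    39.3 -115.4]
scene -110 9 [126. 128. 132.]
scene -80 109 [ 58.  66. 132.]
scene -50 158 [ 58.  64. 130.]
scene -20 207 [ 59.  65. 130.]
scene 10 192 [ 58.  64. 130.]
scene 40 230 [ 60.  93. 130.]
scene 70 103 [ 95. 128. 132.]
top -80 56 [ 59.  98. 101.]
top -50 103 [ 59.  97. 101.]
top -20 237 [ 59.  66. 101.]
top 10 382 [ 60.  64. 100.]
top 40 146 [ 59.  63. 119.]
```

```bash
python3 -m inch '[[0,0,0,12,0],[0,0,0,26,0],[0,0,0,38,0],[0,0,0,46,0],[0,0,0,50,0],[0,0,0,53,0],[0,0,0,54,0],[0,0,0,54,0]]' && python3 -m inch '[[0,0,0,1,0],[0,0,0,2,0],[0,0,0,2.5,0],[0,0,0,2.5,0]]'
```

```text
time_s: 8.6
position: [0.4609, -0.0951, 0.0486]
tcp_rot: [[-1.0, -0.001, 0.003], [-0.001, 1.0, -0.001], [-0.003, -0.001, -1.0]]
force: [-1.0, 0.5, -2.4]
opening: 0.103
time_s: 9.0
position: [0.4609, -0.0951, 0.0461]
tcp_rot: [[-1.0, -0.001, 0.003], [-0.001, 1.0, -0.001], [-0.003, -0.001, -1.0]]
force: [-0.4, -0.1, -2.5]
opening: 0.103
```

```bash
for i in 1; do python3 -m inch '[[0,0,0,1,0],[0,0,0,2,0],[0,0,0,2,0]]'; python3 -m inch '[[0,0,0,1,0],[0,0,0,1,0],[0,0,0,1,0]]'; python3 -m inch '[[0,0,0,1,0],[0,0,0,1,0],[0,0,0,1,0]]'; done | grep -E 'pos|force'
```

```text
position: [0.4608, -0.095, 0.0439]
force: [-0.4, -0.3, -1.7]
position: [0.4608, -0.0951, 0.043]
force: [-0.1, 0.3, -1.5]
position: [0.461, -0.0952, 0.0425]
force: [-0.4, -0.4, 5.6]
```

Contact is felt, so I release and rise.

```bash
python3 -m inch '[[20,0,0,0,0],[40,0,0,0,0],[60,0,0,0,0],[60,0,0,0,0],[60,0,0,0,0]]' && python3 -m inch '[[60,0,0,-8,0],[60,0,0,-25,0],[60,0,0,-55,0],[60,0,0,-90,0],[60,0,0,-130,0],[60,-30,0,-150,0],[60,-75,20,-160,0],[60,-120,40,-160,0]]'
python3 - <<'E'
from h import *
state()
for n in("scene","top"):
    p,w,h=cloud(n,f"pics/{n}4.png")
    x,y,z=np.moveaxis(w,-1,0)
    T=(h[...,0]>80)&(h[...,0]<95)&(h[...,1]>120)
    Y=(h[...,0]>22)&(h[...,0]<34)&(h[...,1]>150)&(h[...,2]>120)
    k=T&(z>.062)&(z<.085)&(abs(y)<.14)&(x<.6)&(x>.35)
    P=w[k]*1e3; c,s,a=cv2.minAreaRect(P[:,:2].astype(np.float32)); print(n,len(P),np.round(c,1),np.round(s,1),round(a,1),np.round(np.percentile(P[:,2],[5,50,95])))
    for e in(P[:,1]>60,):
        q=P[e];print(" far end",np.round(np.median(q,0)),np.round(q.min(0)),np.round(q.max(0)))
    k=Y&(z>.06)&(z<.085)&(abs(y)<.14)&(x<.6)&(x>.35); P=w[k]*1e3
    if len(P)>4: print(" yellow",len(P),np.round(np.median(P,0)),np.round(P.min(0)),np.round(P.max(0)))
E
```

```text
time_s: 10.4
position: [0.461, -0.0951, 0.0424]
tcp_rot: [[-1.0, -0.001, 0.003], [-0.001, 1.0, -0.001], [-0.003, -0.001, -1.0]]
force: [0.4, 0.4, -0.4]
opening: 0.471
time_s: 11.2
position: [0.5827, -0.0551, 0.2062]
tcp_rot: [[-1.0, 0.001, 0.008], [0.001, 1.0, -0.003], [-0.008, -0.003, -1.0]]
force: [0.4, -0.3, -0.4]
opening: 0.687
t 11.2 p [582.7 -55.1 206.2] yaw_y 89.94 z [ 0.008 -0.003 -1.   ] F [ 0.4 -0.3 -0.4] op 59.7 q [ -16.3   28.1   89.3   -0.    62.1 -106.2]
scene 164 [461.8  -4.5] [166.2 120.5] 88.6 [64. 69. 74.]
 far end [497.  72.  70.] [462.  61.  63.] [520.  78.  75.]
 yellow 116 [455. -96.  70.] [402. -99.  60.] [513. -90.  74.]
top 56 [480.4  47.3] [ 70.4 148.8] 48.6 [67. 71. 74.]
 far end [459.  70.  71.] [401.  68.  65.] [509.  72.  75.]
 yellow 41 [497. -98.  70.] [ 483. -102.   65.] [511. -93.  75.]
```

View pics/top4.png

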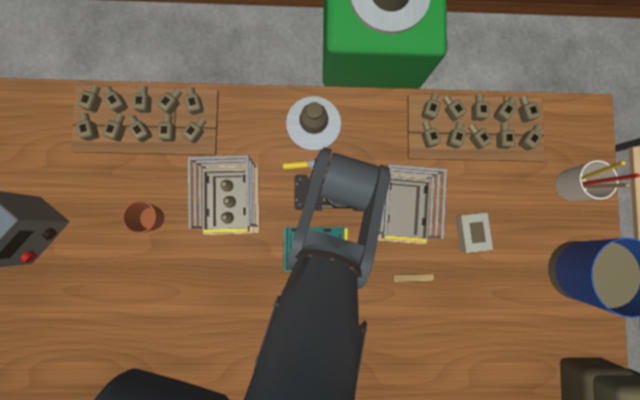

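The bin stands on the bench with its plain end toward +y (left, pixel 287,250). The grey bins, brush and jug are unmoved. Next I turn the tool half a turn and go to the plain end at about (459,74).

```bash
python3 -m inch '[[60,5,5,0,0.14],[60,15,15,0,0.28],[60,26,27,0,0.42],[60,38,40,0,0.56],[60,50,53,0,0.7],[60,62,66,0,0.84],[60,74,79,0,0.98],[60,86,92,0,1.12]]' && python3 to.py 459 74 170 -90
```

```text
time_s: 12.1
position: [0.4982, 0.0386, 0.2033]
tcp_rot: [[-0.434, 0.901, 0.01], [0.901, 0.434, -0.002], [-0.006, 0.008, -1.0]]
force: [-0.0, -0.6, -0.3]
opening: 0.686
t 12.1 p [498.2  38.6 203.3] yaw_y 25.71 z [ 0.01  -0.002 -1.   ] F [-0.  -0.6 -0.3] op 59.7 q [-8.400e+00  2.200e+01  1.014e+02 -1.000e-01  5.600e+01 -3.410e+01]
shift [ 49.1 -20.2  32.8] roll 2.02
```

```bash
python3 -m inch '[[60,8,-3,4,0.14],[60,16,-6,8,0.28],[60,24,-10,12,0.42],[60,32,-13,16,0.56],[60,38,-16,20,0.7],[60,44,-18,24,0.84],[60,49,-20,28,0.98],[60,49,-20,32,1.12]]' && python3 -m inch '[[60,0,0,0,0.14],[60,0,0,0,0.28],[60,0,0,0,0.42],[60,0,0,0,0.56],[60,0,0,0,0.7],[60,0,0,0,0.84],[60,0,0,0,0.9],[60,0,0,0,0.9]]' >/dev/null;  python3 to.py 459 74 42 -90
python3 - <<'E'
from h import *
for n in("scene","top"):
    p,w,h=cloud(n,f"pics/{n}5.png")
t=cv2.imread("pics/top5.png")[190:310,250:370]; c=cv2.imread("pics/scene5.png")[40:280,200:440]
cv2.imwrite("pics/pair5.png",np.hstack([cv2.resize(t,(400,400)),cv2.resize(c,(400,400))]))
E
```

```text
time_s: 12.9
position: [0.457, 0.0741, 0.1707]
tcp_rot: [[0.626, 0.78, 0.008], [0.78, -0.626, -0.002], [0.003, 0.007, -1.0]]
force: [-0.1, 0.0, -0.0]
opening: 0.689
t 13.7 p [455.9  73.9 170.9] yaw_y -90.33 z [ 0.006 -0.002 -1.   ] F [-0.5  0.1  0.2] op 60.1 q [-4.600e+00  2.230e+01  1.083e+02 -1.000e-01  4.900e+01  8.580e+01]
shift [  2.3  -0.4 128.9] roll -0.006
```

View pics/pair5.png

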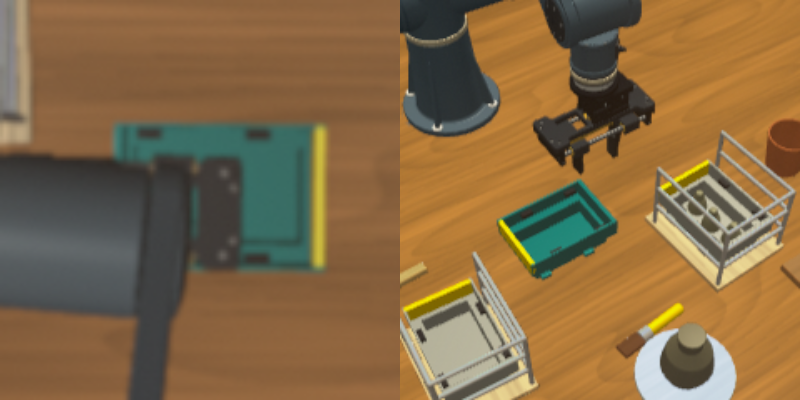

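The gripper is above the plain end and the bin stands level, with its yellow end at the right. Next I descend and grip.

```bash
python3 -m inch '[[60,2,0,30,0],[60,2.3,0,65,0],[60,2.3,0,95,0],[60,2.3,0,115,0],[60,2.3,0,124,0],[60,2.3,0,128.5,0],[60,2.3,0,128.5,0]]' && python3 -m inch '[[40,0,0,0,0],[20,0,0,0,0],[0,0,0,0,0],[0,0,0,0,0],[0,0,0,0,0],[0,0,0,0,0],[0,0,0,0,0],[0,0,0,0,0]]';python3 -m inch '[[0,0,0,0,0],[0,0,0,0,0],[0,0,0,0,0]]'
python3 - <<'E'
from h import *
state();print(ray("top",(346,249.2),.07),ray("top",(346,227.5),.07),ray("top",(346,271),.07))
E
```

```text
time_s: 14.5
position: [0.4596, 0.0736, 0.0424]
tcp_rot: [[1.0, -0.004, 0.007], [-0.004, -1.0, -0.002], [0.007, 0.002, -1.0]]
force: [-0.1, 0.2, -0.4]
opening: 0.69
time_s: 15.3
position: [0.4597, 0.0736, 0.0424]
tcp_rot: [[1.0, -0.004, 0.007], [-0.004, -1.0, -0.002], [0.007, 0.002, -1.0]]
force: [0.5, -0.3, 0.4]
opening: 0.105
time_s: 15.6
position: [0.4596, 0.0736, 0.0424]
tcp_rot: [[1.0, -0.004, 0.007], [-0.004, -1.0, -0.002], [0.007, 0.002, -1.0]]
force: [0.4, -0.6, 0.0]
opening: 0.103
t 15.6 p [459.6  73.6  42.4] yaw_y -90.24 z [ 0.007 -0.002 -1.   ] F [ 0.4 -0.6  0. ] op 9.0 q [ -4.6  36.9 113.1  -0.2  29.5  85.8]
[ 0.45482327 -0.09888918  0.07      ] [ 0.51528034 -0.09854016  0.07      ] [ 0.39470256 -0.09923626  0.07      ]
```

```bash
python3 -m inch '[[0,0,0,-3,0],[0,0,0,-8,0],[0,0,0,-16,0],[0,0,0,-30,0],[0,0,0,-50,0],[0,0,0,-75,0],[0,0,0,-100,0],[0,0,0,-125,0]]' && python3 -m inch '[[0,0,0,-25,0],[0,0,0,-50,0],[0,0,0,-70,0],[0,0,0,-82,0],[0,0,0,-85,0],[0,0,0,-85,0]]'; python3 to.py 495 234.5 255 2.8
```

```text
time_s: 16.4
position: [0.4582, 0.074, 0.1689]
tcp_rot: [[1.0, -0.004, 0.007], [-0.004, -1.0, -0.002], [0.007, 0.002, -1.0]]
force: [0.0, -1.0, -3.0]
opening: 0.103
time_s: 17.0
position: [0.4573, 0.0743, 0.2543]
tcp_rot: [[1.0, -0.004, 0.008], [-0.004, -1.0, -0.002], [0.008, 0.002, -1.0]]
force: [-0.6, -0.1, -2.5]
opening: 0.101
t 17.0 p [457.3  74.3 254.3] yaw_y -90.25 z [ 0.008 -0.002 -1.   ] F [-0.6 -0.1 -2.5] op 8.8 q [-4.600e+00  1.510e+01  1.025e+02 -1.000e-01  6.200e+01  8.570e+01]
shift [  37.1 -160.4   -0.7] roll -1.624
```

```bash
python3 -m inch '[[0,1,-5,0,-0.05],[0,3,-14,0,-0.15],[0,6,-26,0,-0.27],[0,9,-40,0,-0.39],[0,12,-54,0,-0.51],[0,15,-68,0,-0.63],[0,19,-82,0,-0.75],[0,22,-96,0,-0.87]]' && python3 to.py 495 234.5 255 2.8
```

```text
time_s: 17.8
position: [0.4787, 0.1706, 0.2529]
tcp_rot: [[0.644, 0.765, 0.004], [0.765, -0.644, -0.002], [0.001, 0.005, -1.0]]
force: [0.0, 0.2, -2.1]
opening: 0.1
t 17.8 p [478.7 170.6 252.9] yaw_y -40.12 z [ 0.004 -0.002 -1.   ] F [ 0.   0.2 -2.1] op 8.7 q [ 7.1 18.9 96.6 -0.2 64.2 47.3]
shift [ 59.4 -28.7  -2.2] roll -0.749
```

```bash
python3 -m inch '[[0,9,-4,0,-0.12],[0,19,-9,0,-0.24],[0,29,-14,-1,-0.36],[0,38,-18,-2,-0.48],[0,47,-23,-2,-0.6],[0,55,-27,-2,-0.69],[0,59.4,-28.7,-2,-0.749],[0,59.4,-28.7,-2,-0.749]]' ; python3 -m inch '[[0,0,0,0,0],[0,0,0,0,0]]'
python3 - <<'E'
from h import *
state()
for n in("scene","top"):
    p,w,h=cloud(n,f"pics/{n}6.png")
    x,y,z=np.moveaxis(w,-1,0)
    T=(h[...,0]>80)&(h[...,0]<95)&(h[...,1]>120)
    Y=(h[...,0]>22)&(h[...,0]<34)&(h[...,1]>150)&(h[...,2]>100)
    k=Y&(z>.2)&(x>.5)&(y>0)&(y<.4);P=w[k]*1e3
    if len(P)>5: 
        P2=P[P[:,2]>np.percentile(P[:,2],90)-8];c,s,a=cv2.minAreaRect(P2[:,:2].astype(np.float32));print(n,"Y",len(P2),np.round(c,1),np.round(s,1),round(a,1),"z",np.round(np.percentile(P2[:,2],[5,50,95])))
    k=T&(z>.262)&(y>0)&(y<.4)&(x>.4);P=w[k]*1e3
    if len(P)>5:c,s,a=cv2.minAreaRect(P[:,:2].astype(np.float32));print(n,"T",len(P),np.round(c,1),np.round(s,1),round(a,1),"z",np.round(np.percentile(P[:,2],[5,50,95])))
    k=T&(z<.245)&(y>0)&(y<.4)&(x>.4);P=w[k]*1e3
    print(n,"floor z vs x",[(a,np.round(np.median(q[:,2]),1),len(q)) for a in range(460,680,30) for q in [P[(P[:,0]>a)&(P[:,0]<a+30)]] if len(q)>5])
t=cv2.imread("pics/top6.png")[120:280,150:310]; c=cv2.imread("pics/scene6.png")[30:250,260:480]
cv2.imwrite("pics/pair6.png",np.hstack([cv2.resize(t,(400,400)),cv2.resize(c,(400,400))]))
E
```

```text
time_s: 18.6
position: [0.494, 0.2347, 0.2533]
tcp_rot: [[-0.049, 0.999, 0.001], [0.999, 0.049, -0.003], [-0.003, 0.001, -1.0]]
force: [0.3, 0.2, -2.1]
opening: 0.102
time_s: 18.8
position: [0.4932, 0.2342, 0.2523]
tcp_rot: [[-0.048, 0.999, -0.002], [0.999, 0.048, -0.004], [-0.004, -0.002, -1.0]]
force: [-0.5, -0.2, -3.1]
opening: 0.101
t 18.8 p [493.2 234.2 252.3] yaw_y 2.77 z [-0.002 -0.004 -1.   ] F [-0.5 -0.2 -3.1] op 8.8 q [13.8 22.2 91.3 -0.2 66.6 11.1]
scene Y 148 [664.7 241.5] [ 11.  115.8] 4.3 z [274. 279. 282.]
scene T 261 [575.4 236. ] [170.6 124. ] 3.4 z [270. 279. 283.]
scene floor z vs x [(490, np.float64(215.2), 86), (520, np.float64(215.3), 194), (550, np.float64(214.6), 180), (580, np.float64(214.5), 156), (610, np.float64(215.4), 52), (640, np.float64(217.3), 14)]
top Y 194 [661.1 237.6] [  9.7 111.8] 2.5 z [274. 279. 281.]
top T 61 [567.8 176.9] [ 38.  157.8] 78.1 z [279. 280. 283.]
top floor z vs x [(490, np.float64(214.5), 51), (520, np.float64(214.4), 171), (550, np.float64(214.1), 199), (580, np.float64(213.8), 154), (610, np.float64(213.2), 364), (640, np.float64(213.3), 82)]
```

View pics/pair6.png

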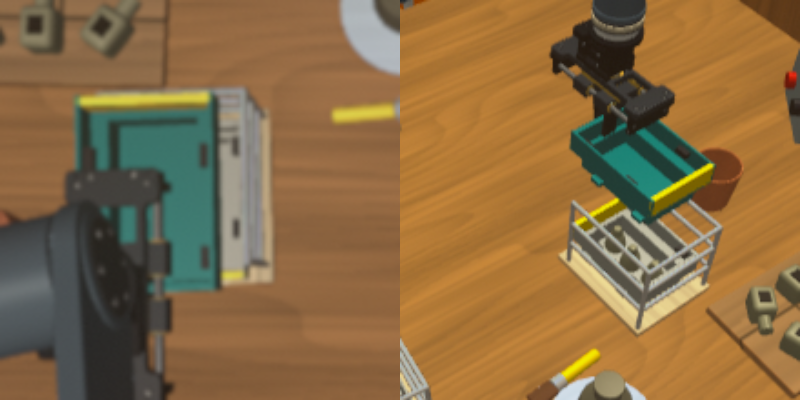

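The held bin is level above the left rack, with its yellow end at the back as wanted. Next I overlay the bin model in both cameras to check the fit.

```bash
cat > ov.py <<'E'
from h import *
def overlay(n,img,mid,yaw,box,f=4,half=1):
    p=cv2.imread(img); u0,v0,u1,v1=box; c=cv2.resize(p[v0:v1,u0:u1],None,fx=f,fy=f,interpolation=cv2.INTER_CUBIC)
    a=np.radians(yaw);R=np.array([[np.cos(a),-np.sin(a),0],[np.sin(a),np.cos(a),0],[0,0,1]])
    def poly(L,col):
        q=np.array([(proj(n,np.array(mid)/1e3+R@np.array(l)/1e3)-[u0,v0]+.5)*f for l in L]);cv2.polylines(c,[np.round(q*8).astype(int)],True,col,1,cv2.LINE_AA,3)
    r=lambda x,y,a,b,z:[(x-a,y-b,z),(x+a,y-b,z),(x+a,y+b,z),(x-a,y+b,z)]
    poly(r(0,0,91.5,61,35),(0,0,255))
    poly(r(0,0,80,57,35),(255,0,255))
    for x in(59.5,-33):
        for y in(52.25,-52.25): poly(r(x,y,10.5,4.75,27),(255,255,0))
    return c
E
python3 - <<'E'
from ov import *
print("strip ray",ray("top",(225.8,230.8),.082)*1e3,"ledge ray",ray("top",(225.7,195.3),.074)*1e3)
A=overlay("top","pics/top0.png",(589,239,47),2.8,(185,145,265,240))
B=overlay("scene","pics/scene0.png",(590,240,47),2.8,(340,110,450,205))
a=np.radians(2.8);m=np.array([493.2,234.2])+84.5*np.array([np.cos(a),np.sin(a)]); print(m)
C=overlay("top","pics/top6.png",(*m,245),2.8,(170,145,250,240))
D=overlay("scene","pics/scene6.png",(*m,245),2.8,(340,80,450,160))
D=cv2.copyMakeBorder(D,0,60,0,0,0)
cv2.imwrite("pics/ov1.png",np.vstack([np.hstack([A,B]),np.hstack([C,D])])[:, :800])
E
```

```text
strip ray [501.97702504 233.11621536  82.        ] ledge ray [600.45179019 238.45500712  74.        ]
[577.59911861 238.32780555]
```

View pics/ov1.png

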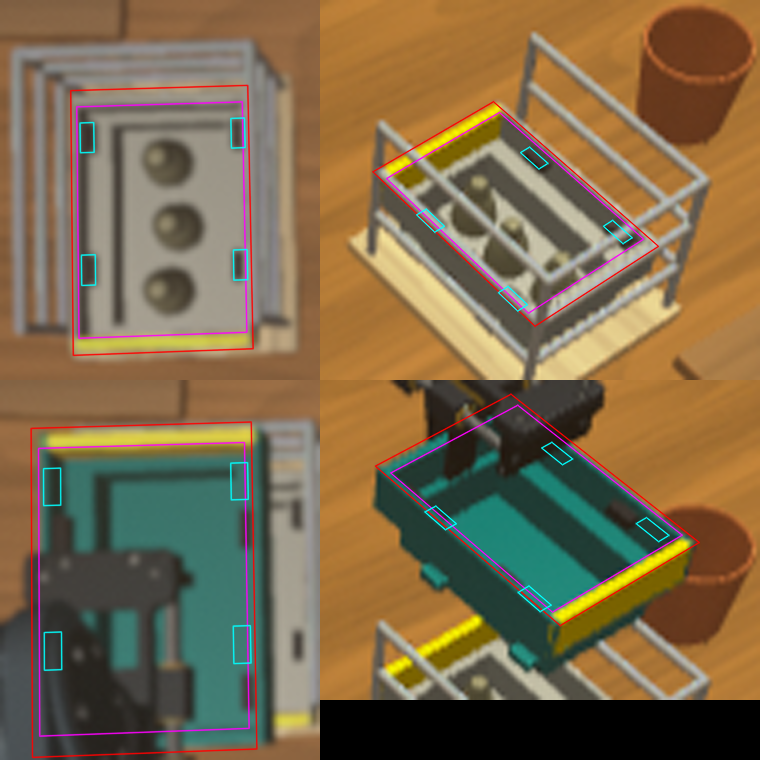

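The loaded bin model fits at (589–590, 239–240) with yaw 2.8°. The teal bin sits about 4 mm to -y of the model, because the regrip was off-centre. I'll measure that with the yellow edge masks in both images.

```bash
cat > yl.py <<'E'
from h import *
def strip(n,img,box,z):
    p=cv2.imread(img);h=cv2.cvtColor(p,cv2.COLOR_BGR2HSV)
    m=((h[...,0]>24)&(h[...,0]<34)&(h[...,1]>130)&(h[...,2]>(185))).astype(np.uint8)
    u0,v0,u1,v1=box; k=np.zeros_like(m);k[v0:v1,u0:u1]=m[v0:v1,u0:u1]
    v,u=np.nonzero(k); W=np.array([ray(n,(a,b),z)[:2]*1e3 for a,b in zip(u,v)])
    c=W.mean(0); U,S,V=np.linalg.svd(W-c); d=V[0]*np.sign(V[0][1]); t=(W-c)@d
    lo,hi=t.min(),t.max()
    print(img,len(W),"V",np.median(h[...,2][k>0]),"mid",np.round(c+d*(lo+hi)/2,1),"mean",np.round(c,1),"len",round(hi-lo,1),"yaw",round(np.degrees(np.arctan2(-d[0],d[1])),2))
E
python3 - <<'E'
from yl import *
strip("top","pics/top0.png",(190,222,262,240),.082)
strip("top","pics/top6.png",(170,145,250,175),.280)
strip("scene","pics/scene0.png",(345,125,395,160),.082)
strip("scene","pics/scene6.png",(390,110,440,165),.280)
E
```

```text
pics/top0.png 103 V 199.0 mid [504.  235.2] mean [504.  234.4] len 114.1 yaw 2.33
pics/top6.png 176 V 209.0 mid [661.1 237.4] mean [661.1 236.5] len 110.9 yaw 3.03
pics/scene0.png 73 V 236.0 mid [506.7 240.3] mean [506.6 244. ] len 112.6 yaw 2.33
pics/scene6.png 104 V 233.5 mid [664.4 240.9] mean [664.4 240.4] len 112.1 yaw 2.33
```

```bash
python3 to.py 504.5 239.7 205 2.8
```

```text
t 18.9 p [493.7 234.3 252.9] yaw_y 2.79 z [-0.    -0.004 -1.   ] F [ 0.5 -0.3 -1.7] op 8.9 q [13.8 22.1 91.3 -0.2 66.6 11.1]
shift [ 5.  11.1 47.9] roll -0.0
```

```bash
python3 -m inch '[[0,2,4,0,0],[0,4,8,0,0],[0,5,11.1,5,0],[0,5,11.1,15,0],[0,5,11.1,27,0],[0,5,11.1,38,0],[0,5,11.1,45,0],[0,5,11.1,48,0]]';python3 -m inch '[[0,0,0,0,0],[0,0,0,0,0]]' >/dev/null
python3 - <<'E'
from h import *
from yl import strip
state()
for n,b in(("top",(170,140,260,185)),("scene",(390,110,450,185))):
    cloud(n,f"pics/{n}7.png"); strip(n,f"pics/{n}7.png",b,.233)
E
```

```text
time_s: 19.7
position: [0.5037, 0.2394, 0.2034]
tcp_rot: [[-0.049, 0.999, -0.003], [0.999, 0.049, -0.004], [-0.004, -0.003, -1.0]]
force: [-0.0, 0.7, -2.1]
opening: 0.1
t 19.9 p [503.7 239.4 203.4] yaw_y 2.78 z [-0.003 -0.004 -1.   ] F [-0.2 -0.3 -1.3] op 8.8 q [14.1 26.5 92.8 -0.2 60.9 11.4]
pics/top7.png 158 V 209.5 mid [670.7 242. ] mean [670.7 241.2] len 110.2 yaw 2.8
pics/scene7.png 100 V 235.0 mid [676.4 243.8] mean [676.5 242.9] len 109.9 yaw 2.44
```

```bash
python3 -m inch '[[0,1,0,6,0],[0,1,0,15,0],[0,1,0,25,0],[0,1,0,35,0],[0,1,0,44,0],[0,1,0,50,0],[0,1,0,53,0],[0,1,0,53,0]]';python3 -m inch '[[0,0,0,0,0],[0,0,0,0,0]]' >/dev/null
python3 - <<'E'
from h import *
from yl import strip
from ov import overlay
s=state()
for n,b in(("top",(170,140,260,185)),("scene",(390,110,450,205))):
    cloud(n,f"pics/{n}8.png"); strip(n,f"pics/{n}8.png",b,.1785)
z=s["position"][2]*1e3+28-35
A=overlay("top","pics/top8.png",(589,239,z),182.8,(180,140,260,240),5)
B=overlay("scene","pics/scene8.png",(590,240,z),182.8,(360,90,440,190),5)
cv2.imwrite("pics/ov2.png",np.hstack([A,B]))
E
```

```text
time_s: 20.8
position: [0.5037, 0.2403, 0.1502]
tcp_rot: [[-0.049, 0.999, -0.003], [0.999, 0.049, -0.004], [-0.004, -0.003, -1.0]]
force: [-0.1, -1.1, -2.2]
opening: 0.102
t 21.0 p [504.  240.3 150.6] yaw_y 2.78 z [-0.002 -0.004 -1.   ] F [ 0.8 -0.5 -1.9] op 8.7 q [14.1 30.7 95.6 -0.2 53.9 11.5]
pics/top8.png 124 V 209.0 mid [670.8 244.8] mean [670.8 243.3] len 109.7 yaw 2.85
pics/scene8.png 98 V 232.5 mid [675.4 244.9] mean [675.4 245. ] len 110.7 yaw 2.56
```

View pics/ov2.png

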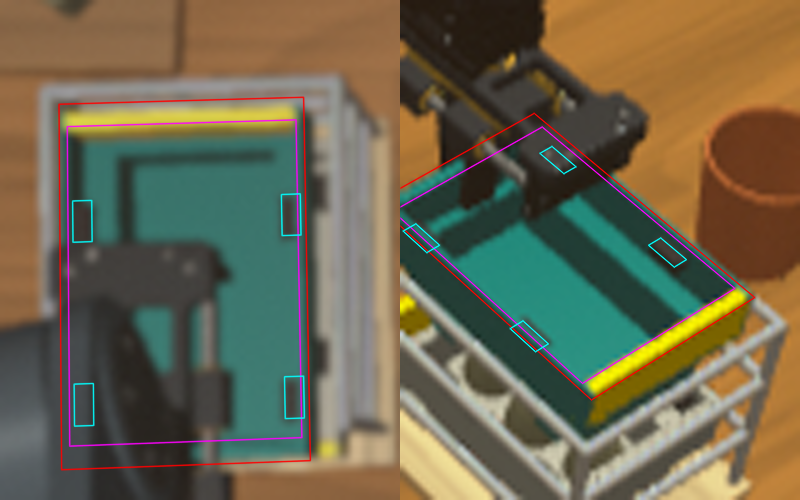

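The overlay agrees in both views: the ledges coincide and the yellow end is within about 2 mm. The remaining correction is about +1 mm in x. I lower it.

```bash
python3 -m inch '[[0,0,1,5,0],[0,0,1,11,0],[0,0,1,17,0],[0,0,1,22,0],[0,0,1,26,0],[0,0,1,28,0],[0,0,1,29,0],[0,0,1,29,0]]' | grep -E 'pos|force'; python3 -m inch '[[0,0,0,1,0],[0,0,0,1.5,0],[0,0,0,1.5,0]]'| grep -E 'pos|force'; python3 to.py 505 240.5 116 2.8
```

```text
position: [0.5049, 0.2403, 0.1216]
force: [-0.1, 0.2, -2.3]
position: [0.5049, 0.2403, 0.1201]
force: [-0.4, -0.2, -2.7]
t 22.2 p [504.9 240.3 120.1] yaw_y 2.78 z [-0.002 -0.004 -1.   ] F [-0.4 -0.2 -2.7] op 8.7 q [14.1 33.4 96.8 -0.3 50.  11.5]
shift [0.2 0.1 4.1] roll -0.0
```

```bash
(python3 -m inch '[[0,0,0,1,0],[0,0,0,1.5,0],[0,0,0,1.5,0]]'; python3 -m inch '[[0,0,0,1,0],[0,0,0,1,0],[0,0,0,1,0]]';python3 -m inch '[[0,0,0,0.8,0],[0,0,0,0.8,0],[0,0,0,0.8,0]]')| grep -E 'pos|force'
```

```text
position: [0.5049, 0.2402, 0.1186]
force: [-0.4, 1.0, -2.3]
position: [0.505, 0.2402, 0.1176]
force: [-0.4, 0.9, -1.4]
position: [0.5049, 0.2402, 0.117]
force: [-0.3, 0.4, -0.0]
```

```bash
(python3 -m inch '[[0,0,0,0.6,0],[0,0,0,0.6,0],[0,0,0,0.6,0]]'; python3 -m inch '[[0,0,0,0.6,0],[0,0,0,0.6,0],[0,0,0,0.6,0]]')| grep -E 'pos|force'
```

```text
position: [0.5048, 0.2401, 0.1168]
force: [-1.6, -0.9, 3.3]
position: [0.5048, 0.2401, 0.1166]
force: [-2.1, -2.1, 5.8]
```

Contact came at the expected height (TCP about 116.6). I check level and position before letting go.

```bash
cat > lv.py <<'E'
from h import *
from yl import strip
import sys
i=sys.argv[1]
s=state()
for n,b in(("top",(170,140,260,185)),("scene",(385,110,450,220))):
    p,w,h=cloud(n,f"pics/{n}{i}.png"); strip(n,f"pics/{n}{i}.png",b,.144)
    x,y,z=np.moveaxis(w,-1,0)
    T=(h[...,0]>80)&(h[...,0]<95)&(h[...,1]>120)&(y>.19)&(y<.29)&(x>.5)&(x<.68)&(z<.09)&(z>.06)
    P=w[T]*1e3;A=np.c_[P[:,0]-590,P[:,1]-240,np.ones(len(P))];k=np.ones(len(P),bool)
    for _ in range(5):
        q=np.linalg.lstsq(A[k],P[k,2],rcond=None)[0];k=abs(P[:,2]-A@q)<4
    print(n,"floor plane slope deg",np.round(np.degrees(q[:2]),2),"z mid",round(q[2],1),k.sum())
E
python3 lv.py 9
```

```text
t 23.7 p [504.8 240.1 116.6] yaw_y 2.79 z [-0.001 -0.004 -1.   ] F [-2.1 -2.1  5.8] op 9.0 q [14.1 33.6 97.  -0.3 49.5 11.5]
pics/top9.png 126 V 208.5 mid [672.2 244.3] mean [672.2 243.1] len 111.2 yaw 2.65
top floor plane slope deg [ 0.09 -0.44] z mid 78.0 627
pics/scene9.png 97 V 235.0 mid [675.1 246.3] mean [675.1 246. ] len 114.7 yaw 2.53
scene floor plane slope deg [ 0.45 -2.05] z mid 79.8 532
```

Floor height is 78 mm as expected, the bin is level, and the position matches the target. I release it.

```bash
python3 -m inch '[[12,0,0,0,0],[20,0,0,0,0],[35,0,0,0,0],[50,0,0,0,0],[50,0,0,0,0],[50,0,0,0,0]]' && python3 -m inch '[[50,0,0,-4,0],[50,0,0,-12,0],[50,0,0,-25,0],[50,0,0,-45,0],[50,0,0,-75,0],[50,0,0,-110,0],[50,0,0,-140,0],[50,0,-30,-150,0]]' && python3 -m inch '[[50,-25,0,0,0],[50,-70,0,0,0],[50,-115,0,0,0],[50,-160,0,0,0],[50,-205,0,0,0],[50,-250,0,0,0],[50,-280,0,0,0],[50,-280,0,0,0]]'; python3 lv.py 10
python3 - <<'E'
import cv2,numpy as np
t=cv2.imread("pics/top10.png")[80:300,120:520]; c=cv2.imread("pics/scene10.png")[90:310,130:480]
c2=cv2.resize(cv2.imread("pics/scene10.png")[110:220,330:450],(436,400)); t2=cv2.resize(cv2.imread("pics/top10.png")[145:245,180:270],(360,400))
cv2.imwrite("pics/fin.png",np.vstack([np.hstack([c2,t2])[:, :796],cv2.resize(t,(796,190*0+200))]))
E
```

```text
time_s: 24.4
position: [0.5049, 0.2401, 0.1165]
tcp_rot: [[-0.049, 0.999, -0.001], [0.999, 0.049, -0.004], [-0.004, -0.002, -1.0]]
force: [0.7, 0.1, 0.8]
opening: 0.503
time_s: 25.2
position: [0.4807, 0.24, 0.2718]
tcp_rot: [[-0.047, 0.999, 0.012], [0.999, 0.047, -0.001], [-0.002, 0.012, -1.0]]
force: [0.2, 0.6, -0.5]
opening: 0.572
time_s: 26.0
position: [0.4948, -0.0434, 0.2736]
tcp_rot: [[-0.042, 0.999, 0.015], [0.999, 0.042, -0.003], [-0.004, 0.014, -1.0]]
force: [0.0, 0.2, 1.1]
opening: 0.571
t 26.0 p [494.8 -43.4 273.6] yaw_y 2.42 z [ 0.015 -0.003 -1.   ] F [0.  0.2 1.1] op 49.7 q [-18.   16.3  97.    0.1  65.9 -20.4]
pics/top10.png 123 V 203.0 mid [672.2 243. ] mean [672.3 241.6] len 108.6 yaw 2.57
top floor plane slope deg [-0.02 -0.29] z mid 78.1 738
pics/scene10.png 97 V 232.0 mid [675.3 246.3] mean [675.3 245.9] len 110.2 yaw 2.66
scene floor plane slope deg [ 0.23 -2.05] z mid 79.5 543
```

View pics/fin.png

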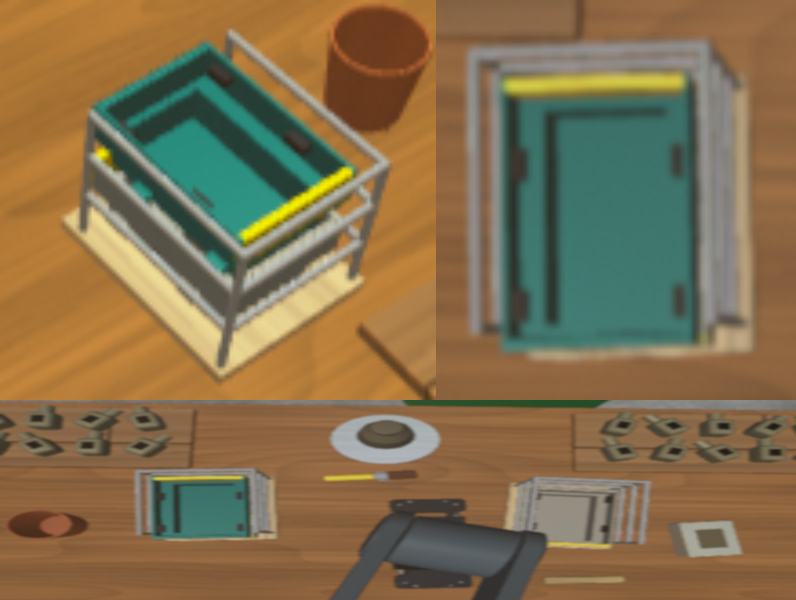

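The bin sits level in the rack, with its yellow end at the back and the hand clear. One check disagrees: the scene camera gives a -2° floor slope across y. I compare rim heights to settle it.

Run:
```python
from h import *
a=np.radians(2.7);c,s=np.cos(a),np.sin(a)
for n,m in(("top",(588.3,239.1)),("scene",(591,242))):
    p,w,h=cloud(n);P=w.reshape(-1,3)*1e3;H=h.reshape(-1,3)
    X=(P[:,0]-m[0])*c+(P[:,1]-m[1])*s;Y=-(P[:,0]-m[0])*s+(P[:,1]-m[1])*c
    T=(H[:,0]>22)&(H[:,0]<97)&(H[:,1]>110)
    for nm,k in(("y+",(Y>50)&(Y<66)&(abs(X)<80)),("y-",(Y<-50)&(Y>-66)&(abs(X)<80)),("x+",(X>80)&(X<95)&(abs(Y)<55)),("x-",(X<-80)&(X>-95)&(abs(Y)<55))):
        z=P[k&T&(P[:,2]>100)&(P[:,2]<165),2]; 
        if len(z): print(n,nm,len(z),np.round(np.percentile(z,[50,75,90]),1))
    for nm,k in(("floor y+",(Y>15)&(Y<38)&(abs(X)<60)),("floor y-",(Y<-15)&(Y>-38)&(abs(X)<60)),("floor x+",(X>30)&(X<60)&(abs(Y)<35)),("floor x-",(X<-30)&(X>-60)&(abs(Y)<35))):
        z=P[k&T,2];print(n,nm,len(z),np.round(np.median(z),1))
```

```text
top y+ 105 [113. 114. 115.]
top y- 80 [142.5 144.6 145.7]
top x+ 141 [143.5 144.7 145.5]
top x- 78 [143.9 144.9 146.3]
top floor y+ 351 77.9
top floor y- 300 78.0
top floor x+ 266 78.0
top floor x- 270 78.0
scene y+ 184 [115.3 141.7 144.2]
scene y- 81 [144.6 145.8 146.9]
scene x+ 147 [143.5 145.4 146.7]
scene x- 96 [142.7 144.4 146. ]
scene floor y+ 198 78.8
scene floor y- 0 nan
scene floor x+ 63 78.7
scene floor x- 118 79.1
  return _methods._mean(a, axis=axis, dtype=dtype,
  ret = ret.dtype.type(ret / rcount)
```

The bin is level: the floor reads 78 mm in every quarter and the rim about 144–145 mm. I hand in.

```bash
python3 -c "
from rig import bot; print(bot.hand_in())"
```

```text
the job is handed in; nothing more can be done
None
```

The teal bin is stacked on the loaded grey bin, turned half a turn, and released. I handed the job in at about 26 s of the 66 s allowed. I lifted it from its nest by the yellow end, set it down upright on the clear bench and let go. I then took it by the plain end and lowered it in small steps until the feet touched the ledges, at about 6 N.

**Level:** The bin floor reads 78.0 mm on all four sides in the top camera, which is the height expected on the ledges. The rim reads about 144–145 mm where it could be read.

**Surroundings:** In the last picture both grey bins, the racks and the bystanders are where they stood.

**What disagreed or could not be checked:**
- The scene camera's plane fit gave a 2° tilt across y. Its sight of the floor is partly blocked; the top camera, which sees the whole floor, showed no tilt.
- The left rim was hidden from the top camera.
- The two cameras differ by about 3 mm in absolute position. Each one alone puts the bin within about 2 mm of its target.
- The bells are hidden under the bin, so I did not see them after stacking. They stood upright in the last close view before contact, and the underside stopped at the ledge height, above their tops.

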